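# Confirm a kit at the touchless pick station

### The arm

A 6-joint arm with a two-finger parallel gripper is mounted at the origin on the work surface. World frame = base frame: x ahead of the robot, y to its left, z up, the work surface at z = 0. Lengths are in m, angles in rad, forces in N, time in s.
With the tool pointing down it reaches from about 0.375 to 0.825 m from the base axis. Payload 5.5 kg.
Tool frame: the origin (TCP) lies between the finger pads, 19 mm behind the fingertips; this is the grasp point; z points along the fingers, y is the line along which they close (so a half turn about z gives the same grasp; the last joint's range is limited). The gripper opens to 85 mm and grips with 20 to 120 N. Pads are 22 mm wide; open, the fingers measure 114 mm over their backs; the gripper's body (76 mm by 85 mm) begins 54 mm behind the grasp point. The pads swing forward as they close: fully open they stand 13 mm farther back than shut.
Start: joints at [-1.177, 0.314, -0.047, 1.21, 0, 1.571], TCP at [0.23, -0.554, 0.25] pointing down, gripper open.
Joint ranges: [-2.67, 2.67], [-0.69, 1.73], [-1.03, 1.25], [-2.08, 2.16], [-1.42, 1.45], [-3.14, 3.14]. Speed limits (rad/s): [2.39, 2.39, 3.01, 3.14, 3.14, 3.14].

### API

Orientations are given as a unit quaternion [x, y, z, w].
In Python, from cell import telemetry, optics, job gives the robot as it stands. The module is installed in compiled form; this text tells all that it offers.
- The arm moves only by the shell command python3 -m crank 'ROWS' [FORCE]. ROWS is JSON, one flat list of numbers, 7 for each row, row after row: the turn, a rotation vector about the tool's x, y, z in degrees, then the shift along the tool's x, y, z in mm, then the closure, from 0 (fully open) to 1 (shut). A call has 1 to 20 rows; each row shifts and turns the commanded pose from where the row before left it, along the tool's axes as they then stand; what a row does not reach is not made up. A row lasts 1/8 s, in which the tool goes at most 62.5 mm and 10.7 degrees, less where a joint would pass 70% of its speed; a pose out of reach is approached as far as the arm can. A call is refused whole if a number of a shift passes 62.5 or a number of a turn 10.7, either way. A call with a gripper value outside its range is refused whole. The fingers move at their own pace and stop on an object; FORCE is the grip in N (left out, the last holds). Time passes only in rows, so rows that do not move let the fingers close. It gives the time, the measured TCP pose, the force, the opening and the grip force at its end, in the units of the state.
- telemetry.get_state(): the state, without advancing time (a new reading comes with each control period).
- optics.grab_frame(name): name is "scene" or "side" or "wrist"; returns a dict with "frame" (400x640x3 uint8, red, green, blue), "depth" (400x640 float32, m along the optical axis (not along the pixel's ray), 0 where there is no reading), "vfov" (degrees; the focal length in pixels is half the picture's height over the tangent of half this angle, whatever the lens; pixels are square), "cx", "cy" (the principal point, pixels), "position" and "orientation" of the camera in the world. Camera axes: x right, y up, looking along -z (the intrinsics and any distortion apply to the point x, -y, -z); pixel columns grow to the right and rows downward; lengths in m; the calibration is good to about 2 mm. The wrist camera is an equidistant fisheye: a pixel r from the principal point sees the ray r / f radians off the axis. A picture is of the moment at which its call begins.
- job.finish_job(): hands the job in; it is judged then, once.
The state is a dict: "time": time; "joints": joint angles; "joint_velocities": joint speeds; "tau": joint torques, N m; "position": TCP position; "tool_rot": TCP orientation; "force": force on the tool from outside, world axes, zero at the start; "torque": the same for the moment, N m; "gripper_width": finger opening in m; "grasp_force": force on a finger pad.
Only numpy, scipy, OpenCV 4.12 (cv2) and the standard library are available. Lean on these libraries where they do the work, as an engineer would, in place of code of your own. Each camera call takes 0.05 s, during which the arm holds its last target. There are 200 camera calls.

### The job

Confirm the kit at the touchless pick station: point down at the bin of red knobs, with the fingertips just above the middle of its mouth and touching nothing, and stay there for two seconds, then do the same over the bin of blue caps. Then press the green button fully down with a fingertip, let it come up again and move clear. Travel high, never pointing low over the bins of black feet or steel bolts, which would book the wrong part; leave the red button alone, and neither touch the bins and their parts nor touch or lift the other things lying about.

Things in the scene. Friction and masses are not known exactly. Their poses are not given: they have to be found in the camera images.
- bin_red_mouth (a point): centre of the open mouth of the yellow bin holding red plastic round knobs on short steel stems (24 mm across, 26 mm high), at the height of the bin's top rim (67 mm above the table). z up. Its sensor responds while the tool point is within 30 mm sideways of this point and the fingertips are 0 to 60 mm above the rim; 40 mm sideways or 80 mm up is surely clear
- bin_blue_mouth (a point): centre of the open mouth of the yellow bin holding blue plastic stepped caps (24 mm across, 24 mm high), at the height of the bin's top rim (67 mm above the table). z up. Its sensor responds while the tool point is within 30 mm sideways of this point and the fingertips are 0 to 60 mm above the rim; 40 mm sideways or 80 mm up is surely clear
- bin_black_mouth (a point): centre of the open mouth of the yellow bin holding black conical rubber feet (26 mm across, 22 mm high), at the height of the bin's top rim (67 mm above the table). z up. Its sensor responds while the tool point is within 30 mm sideways of this point and the fingertips are 0 to 60 mm above the rim; 40 mm sideways or 80 mm up is surely clear
- bin_steel_mouth (a point): centre of the open mouth of the yellow bin holding bright steel bolts standing on their heads (22 mm head, 36 mm high), at the height of the bin's top rim (67 mm above the table). z up. Its sensor responds while the tool point is within 30 mm sideways of this point and the fingertips are 0 to 60 mm above the rim; 40 mm sideways or 80 mm up is surely clear
- bin_red: yellow open-topped bin, 112 x 92 x 55 mm (x, y, z; walls 3 mm, front wall 36 mm), holding red plastic round knobs on short steel stems (24 mm across, 26 mm high); origin at the centre of its underside. Four such bins stand side by side, in any order, 100 mm apart along y on an aluminium plate 140 x 420 x 12 mm; all are fixed
- bin_blue: yellow open-topped bin, 112 x 92 x 55 mm (x, y, z; walls 3 mm, front wall 36 mm), holding blue plastic stepped caps (24 mm across, 24 mm high); origin at the centre of its underside. Four such bins stand side by side, in any order, 100 mm apart along y on an aluminium plate 140 x 420 x 12 mm; all are fixed
- bin_black: yellow open-topped bin, 112 x 92 x 55 mm (x, y, z; walls 3 mm, front wall 36 mm), holding black conical rubber feet (26 mm across, 22 mm high); origin at the centre of its underside. Four such bins stand side by side, in any order, 100 mm apart along y on an aluminium plate 140 x 420 x 12 mm; all are fixed
- bin_steel: yellow open-topped bin, 112 x 92 x 55 mm (x, y, z; walls 3 mm, front wall 36 mm), holding bright steel bolts standing on their heads (22 mm head, 36 mm high); origin at the centre of its underside. Four such bins stand side by side, in any order, 100 mm apart along y on an aluminium plate 140 x 420 x 12 mm; all are fixed
- part_red: one loose piece of the red plastic round knobs on short steel stems (24 mm across, 26 mm high), standing at the front in its bin, below the rim; origin at the centre of its underside
- part_blue: one loose piece of the blue plastic stepped caps (24 mm across, 24 mm high), standing at the front in its bin, below the rim; origin at the centre of its underside
- part_black: one loose piece of the black conical rubber feet (26 mm across, 22 mm high), standing at the front in its bin, below the rim; origin at the centre of its underside
- part_steel: one loose piece of the bright steel bolts standing on their heads (22 mm head, 36 mm high), standing at the front in its bin, below the rim; origin at the centre of its underside
- panel: grey push-button box, fixed, 85 x 150 x 45 mm, origin at the centre of its underside; the green button is on its +y half, the red one on its -y half, 76 mm apart
- confirm_top (a point): centre of the top of the green round push button, 32 mm across, on the grey box; it is pressed straight down
- confirm (a joint): travel of the green button in m: 0 up, 0.006 fully down; a spring brings it back up; fully down takes 5 N
- stop_top (a point): centre of the top of the red round push button of the same kind, on the same box
- stop (a joint): travel of the red button in m: 0 up, 0.006 fully down
- screwdriver: loose screwdriver with green handle lying between robot and bins; origin under its middle
- wrench: loose steel wrench lying between robot and bins; origin under its middle
- motor: loose small gear motor, 40 x 40 mm and 91 mm long with its shaft, beyond the bins; origin at the underside
- flange: loose aluminium flange ring, 90 mm across, 12 mm high, lying beyond the bins; origin at the centre of its underside
- grease: loose white jar with red cap, 60 mm across, 75 mm high, beyond the button box; origin at the centre of its underside
- carton: loose small cardboard box, 110 x 80 x 60 mm, to the left of the bins; origin at the centre of its underside

How it is judged:
By the outcome, as a careful person would: the job done as asked, in the order asked, and still so for the second after the job is handed in, with the robot touching nothing.
It also fails if it takes over 58 s, if anything falls off the work surface, if the arm or the gripper's body presses on something with over 40 N, if the wrist force passes 120 N, or if a joint passes its speed limit or range.

## Working session

There is one attempt and no reset: what is moved stays moved. The work goes in short steps, Python scripts to look and compute and a shell command to move; the robot and the scene stay as the last step left them, time stands still between calls to the robot, and variables do not carry over. Pictures are saved under pics/ and viewed, at most 10 in all, crops included, and the job is handed in when it is done.

```bash
mkdir -p pics; cat > h.py <<'E'
import numpy as np,cv2
from cell import telemetry,optics,job
from scipy.spatial.transform import Rotation as R
def grab(n):
    d=optics.grab_frame(n); np.savez('pics/'+n+'.npz',**d); return d
def pts(d):
    f=200/np.tan(np.radians(d['vfov'])/2); z=d['depth']; v,u=np.mgrid[0:400,0:640]
    P=np.stack([(u-d['cx'])/f*z,-(v-d['cy'])/f*z,-z],-1)
    return P@R.from_quat(d['orientation']).as_matrix().T+d['position']
E
python3 - <<'E'
from h import *
for n in('scene','side'):
    d=grab(n); cv2.imwrite(f'pics/{n}1.png',d['frame'][...,::-1]); print(n,d['position'],d['orientation'],d['vfov'],d['cx'],d['cy'])
print(telemetry.get_state())
E
```

```text
scene [1.44512649 0.50863624 0.7710703 ] [0.24057599 0.3989359  0.75773133 0.45696452] 45.483373224090215 322.91644167796363 198.20900132495268
side [0.12253652 1.11210329 0.7008902 ] [-0.08959985  0.50145453  0.8440572  -0.16757881] 42.12584294311744 318.0028706736458 203.12173809413278
{'time': 0.1, 'joints': array([-1.17700035e+00,  3.14146872e-01, -4.79471226e-02,  1.21019061e+00,
       -2.83310735e-05,  1.57080701e+00]), 'joint_velocities': array([ 0.00038489, -0.00222719,  0.00280743, -0.00053758,  0.00085715,
       -0.00125647]), 'tau': array([ 9.65633772e-04, -5.40767634e+01,  3.40540695e+01,  1.11909164e-02,
        1.06450505e-04, -1.60037052e-05]), 'position': array([ 0.23002917, -0.5536442 ,  0.24923982]), 'tool_rot': array([ 9.80678907e-01,  1.95622923e-01, -1.59470572e-04, -7.26990254e-04]), 'force': array([ 0.08953529, -0.78410216,  0.50463138]), 'torque': array([ 0.0119095 , -0.00290286, -0.01473036]), 'grasp_force': 0.0, 'gripper_width': 0.08543459082758825}
```

View pics/scene1.png

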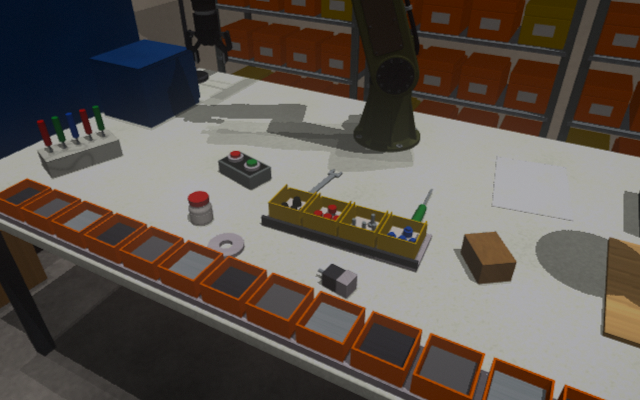

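View pics/side1.png

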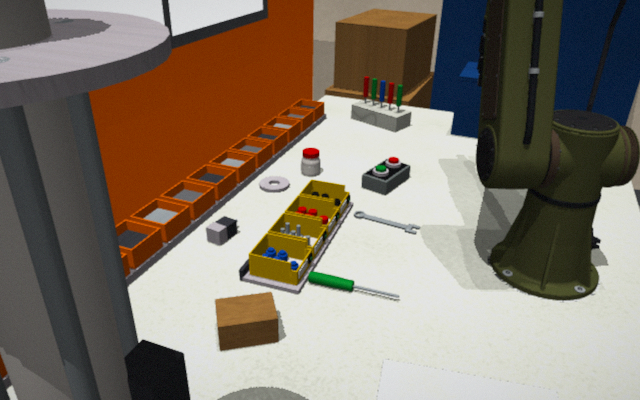

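The scene view shows the bins at columns 293 (black), 328 (red), 365 (steel) and 403 (blue), around row 220. The green button is at (252,164) and the red one at (235,156). In the side view the blue bin is nearest (+y), with the green button at (380,170).

```bash
cat > m.py <<'E'
from h import *
allY=[]
for n in('scene','side'):
    d=dict(np.load(f'pics/{n}.npz')); P=pts(d); hsv=cv2.cvtColor(d['frame'],cv2.COLOR_RGB2HSV)
    H,S,V=cv2.split(hsv); ok=(d['depth']>0)&(P[...,0]>.3)&(P[...,0]<.8)&(abs(P[...,1])<.6)
    y=ok&(H>18)&(H<32)&(S>120)&(P[...,2]>.015)&(P[...,2]<.08)
    y=cv2.morphologyEx(y.astype(np.uint8),cv2.MORPH_OPEN,np.ones((2,2)))>0
    k,l,st,_=cv2.connectedComponentsWithStats(cv2.dilate(y.astype(np.uint8),np.ones((5,5))))
    y&=l==1+np.argmax(st[1:,4])
    Y=P[y]; allY.append(Y); print(n,'yellow',len(Y),np.percentile(Y,[1,50,99],axis=0).round(3).tolist())
    print(' rim rect',cv2.minAreaRect((Y[Y[:,2]>.05][:,:2]*1000).astype(np.float32)),cv2.minAreaRect((Y[:,:2]*1000).astype(np.float32)))
    for c,m in dict(green=(H>45)&(H<85)&(S>100)&(V>40),red=((H<7)|(H>173))&(S>150)&(V>60),blue=(H>105)&(H<130)&(S>120)&(V>50)).items():
        k,l,st,ce=cv2.connectedComponentsWithStats((ok&m&(P[...,2]>.01)).astype(np.uint8))
        for i in range(1,k):
            if st[i,4]>12: q=P[l==i]; print(' ',c,ce[i].round(),st[i,4],np.median(q,0).round(4),q.min(0).round(3),q.max(0).round(3))
    g=ok&(abs(P[...,2]-.045)<.006)&(S<90)&(P[...,1]<-.1)&(P[...,0]<.65); q=P[g]
    if len(q)>20: print(' panel',len(q),cv2.minAreaRect((q[:,:2]*1000).astype(np.float32)),np.median(q,0))
Y=np.concatenate(allY); print('all',cv2.minAreaRect((Y[:,:2]*1000).astype(np.float32)))
E
python3 m.py
```

```text
scene yellow 4255 [[0.492, -0.091, 0.011], [0.601, 0.114, 0.041], [0.621, 0.302, 0.068]]
 rim rect ((891.3265380859375, 341.1527099609375), (1095.753662109375, 371.89324951171875), 35.57364273071289) ((947.3016967773438, 185.96559143066406), (1110.565673828125, 417.6443786621094), 12.340232849121094)
  green [251. 162.] 50 [ 0.4684 -0.2453  0.0653] [ 0.418 -0.283  0.043] [ 0.481 -0.232  0.069]
  green [419. 213.] 129 [0.4212 0.2578 0.0226] [0.379 0.246 0.012] [0.457 0.268 0.027]
  red [235. 153.] 42 [ 0.4464 -0.3199  0.0653] [ 0.429 -0.335  0.06 ] [ 0.462 -0.307  0.068]
  red [198. 197.] 176 [ 0.6918 -0.2553  0.0742] [ 0.665 -0.285  0.069] [ 0.717 -0.23   0.078]
  red [331. 212.] 101 [0.5382 0.0556 0.0389] [0.514 0.04  0.016] [0.574 0.081 0.043]
  red [318. 212.] 32 [0.5669 0.0302 0.0393] [0.526 0.018 0.014] [0.578 0.041 0.042]
  blue [408. 231.] 61 [0.5213 0.2615 0.032 ] [0.491 0.248 0.018] [0.532 0.269 0.042]
  blue [392. 234.] 20 [0.5566 0.2302 0.038 ] [0.547 0.223 0.03 ] [0.564 0.238 0.04 ]
  blue [402. 237.] 22 [0.5548 0.2565 0.0359] [0.52  0.244 0.013] [0.563 0.264 0.039]
  blu
[... 787 characters left out ...]
.225  0.076]
  red [393. 160.] 46 [ 0.4393 -0.3116  0.0638] [ 0.426 -0.336  0.058] [ 0.451 -0.302  0.068]
  red [307. 211.] 95 [0.579  0.0351 0.0381] [0.549 0.012 0.016] [0.608 0.053 0.041]
  red [325. 219.] 40 [0.5161 0.0569 0.0381] [0.51  0.042 0.027] [0.53  0.065 0.042]
  blue [276. 254.] 178 [0.5706 0.2355 0.0316] [0.54  0.213 0.011] [0.599 0.261 0.041]
  blue [294. 265.] 48 [0.5074 0.2633 0.0347] [0.498 0.251 0.027] [0.518 0.3   0.067]
 panel 410 ((447.551513671875, -279.4151611328125), (154.18875122070312, 86.18141174316406), 74.81720733642578) [ 0.43510128 -0.25370036  0.04366628]
all ((572.3734130859375, 346.92694091796875), (1018.8106689453125, 1453.759521484375), 65.47388458251953)
```

```bash
cat > m2.py <<'E'
from h import *
def ray(d,uv,z):
    f=200/np.tan(np.radians(d['vfov'])/2); uv=np.atleast_2d(uv)
    r=np.c_[(uv[:,0]-d['cx'])/f,-(uv[:,1]-d['cy'])/f,-np.ones(len(uv))]@R.from_quat(d['orientation']).as_matrix().T
    return d['position']+r*((z-d['position'][2])/r[:,2])[:,None]
for n in('scene','side'):
    d=dict(np.load(f'pics/{n}.npz')); P=pts(d); H,S,V=cv2.split(cv2.cvtColor(d['frame'],cv2.COLOR_RGB2HSV))
    ok=(P[...,0]>.3)&(P[...,0]<.8)&(abs(P[...,1])<.6)
    t=(P[...,0]>.4)&(P[...,0]<.7)&(abs(P[...,1])<.4)&(abs(P[...,2])<.02)&(V>150); print(n,'table z',np.median(P[t],0))
    y=ok&(H>18)&(H<32)&(S>120)&(P[...,2]>.015)&(P[...,2]<.08)&(P[...,0]<.7)
    for lo in(.02,.058):
        q=P[y&(P[...,2]>lo)]
        # orientation via back wall/rim
        print(' rim',lo,len(q),cv2.minAreaRect((q[:,:2]*1000).astype(np.float32)))
    for c,m in dict(green=(H>45)&(H<85)&(S>100)&(V>40),red=((H<7)|(H>173))&(S>150)&(V>60)).items():
        m=ok&m&(P[...,1]<-.15)&(P[...,2]>.055)&(P[...,0]<.6)
        v,u=np.nonzero(m); q=ray(d,np.c_[u,v],.064); print(' ',c,len(u),'ray z.064',q.mean(0).round(4),'ext',((q.min(0)+q.max(0))/2).round(4),np.ptp(q,axis=0).round(3),'depth',P[m].mean(0).round(4))
    for zz,nm,box in((.045,'panel',None),):
        g=ok&(abs(P[...,2]-.045)<.006)&(S<90)&(P[...,1]<-.1)&(P[...,0]<.6)
        v,u=np.nonzero(g); q=ray(d,np.c_[u,v],zz); print(' panel ray',cv2.minAreaRect((q[:,:2]*1000).astype(np.float32)))
E
python3 m2.py
```

```text
scene table z [ 0.61931468  0.07661729 -0.00109021]
 rim 0.02 4152 ((555.9088134765625, 104.31768798828125), (120.58525085449219, 393.23504638671875), 2.8169188499450684)
 rim 0.058 931 ((563.478515625, 104.4750747680664), (104.11361694335938, 392.92041015625), 2.385263681411743)
  green 48 ray z.064 [ 0.4651 -0.247   0.064 ] ext [ 0.4648 -0.2476  0.064 ] [0.032 0.028 0.   ] depth [ 0.4669 -0.2455  0.0654]
  red 42 ray z.064 [ 0.4449 -0.3208  0.064 ] ext [ 0.4447 -0.3205  0.064 ] [0.03  0.031 0.   ] depth [ 0.4461 -0.3197  0.0649]
 panel ray ((463.9761047363281, -279.4996337890625), (156.94210815429688, 88.67365264892578), 75.93842315673828)
side table z [ 0.5058953   0.16677451 -0.00178201]
 rim 0.02 4124 ((545.9580078125, 208.28411865234375), (129.68856811523438, 610.4568481445312), 2.774165153503418)
 rim 0.058 1071 ((556.3965454101562, 104.41924285888672), (100.08185577392578, 400.5664367675781), 2.290847063064575)
  green 55 ray z.064 [ 0.4566 -0.2406  0.064 ] ext [ 0.4566 -0.2404  0.064 ] [0.03  0.042 0.   ] depth [ 0.457  -0.2424  0.0631]
  red 46 ray z.064 [ 0.4388 -0.3131  0.064 ] ext [ 0.4377 -0.3138  0.064 ] [0.028 0.041 0.   ] depth [ 0.439  -0.3142  0.0635]
 panel ray ((445.3194274902344, -271.9626159667969), (155.5374755859375, 86.6910629272461), 75.48908233642578)
```

```bash
python3 -m crank '[0,0,0,48,-34,0,1, 0,0,0,48,-34,0,1, 0,0,0,48,-34,0,1, 0,0,0,48,-34,0,1, 0,0,0,48,-34,0,1, 0,0,0,48,-34,0,1, 0,0,0,0,0,0,1, 0,0,0,0,0,0,1]' 30
python3 - <<'E'
from h import *
s=telemetry.get_state(); print(s['joints'].round(3),s['position'],s['gripper_width'])
d=grab('wrist'); cv2.imwrite('pics/wrist1.png',d['frame'][...,::-1]); print(d['position'],d['orientation'],d['vfov'],d['cx'],d['cy'])
E
```

```text
time: 1.1
position: [0.4177, -0.2552, 0.2498]
tool_rot: [0.981, 0.196, -0.0, 0.0]
force: [-0.4, 0.3, 0.6]
gripper_width: 0.0003
grasp_force: 0.0
[-5.480e-01  1.070e-01 -3.060e-01  1.159e+00 -1.000e-03  2.199e+00] [ 0.41769873 -0.25518651  0.24979747] 0.0002644090150821257
[ 0.48203028 -0.22949956  0.37348078] [-0.11506263  0.07658674 -0.54942183  0.8240332 ] 65.70646984690485 318.0959744913201 197.44426478623143
```

View pics/wrist1.png

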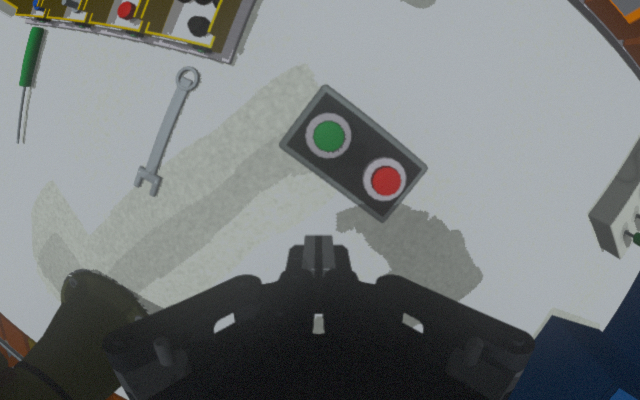

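The wrist view shows the green button at (328,136), the red one at (385,181), and the bins at the top left. Joint 6 grows as the base turns, so I'll turn about the tool's -z while travelling.

```bash
cat > w.py <<'E'
from h import *
def fray(d,uv,z):
    f=200/np.tan(np.radians(d['vfov'])/2); uv=np.atleast_2d(uv).astype(float)
    p=uv-[d['cx'],d['cy']]; r=np.hypot(*p.T); t=r/f; s=np.sin(t)/r
    k=np.c_[p[:,0]*s,-p[:,1]*s,-np.cos(t)]@R.from_quat(d['orientation']).as_matrix().T
    return d['position']+k*((z-d['position'][2])/k[:,2])[:,None]
def blobs(d,z,c,minA=30):
    H,S,V=cv2.split(cv2.cvtColor(d['frame'],cv2.COLOR_RGB2HSV))
    m=dict(green=(H>45)&(H<85)&(S>100)&(V>40),red=((H<7)|(H>173))&(S>150)&(V>60),blue=(H>105)&(H<130)&(S>120)&(V>50))[c]
    k,l,st,ce=cv2.connectedComponentsWithStats(m.astype(np.uint8))
    for i in range(1,k):
        if st[i,4]>minA:
            v,u=np.nonzero(l==i); q=fray(d,np.c_[u,v],z); print(c,ce[i].round(),st[i,4],q.mean(0).round(4),np.ptp(q,axis=0).round(3), 'depth',np.median(d['depth'][l==i]).round(4))
E
python3 - <<'E'
from w import *
d=dict(np.load('pics/wrist.npz'))
for c in('green','red'): blobs(d,.064,c,80)
s=telemetry.get_state();T=R.from_quat(s['tool_rot'])
for p in ([.555,.054,.25],[.461,-.244,.25]): print(T.inv().apply(np.array(p)-s['position'])*1000)
E
```

```text
green [29. 54.] 501 [0.4381 0.1917 0.064 ] [0.086 0.031 0.   ] depth 0.3
green [328. 136.] 691 [ 0.4635 -0.2485  0.064 ] [0.029 0.03  0.   ] depth 0.3015
red [124.   9.] 161 [0.5226 0.0284 0.064 ] [0.019 0.02  0.   ] depth 0.2799
red [386. 181.] 585 [ 0.4444 -0.3218  0.064 ] [0.029 0.029 0.   ] depth 0.3139
[ 245.75918707 -233.41880364   -0.3449767 ]
[44.76398611  5.83193638 -0.23276711]
```

```bash
python3 -m crank '[0,0,-10,0,0,0,1, 0,0,-10,0,0,0,1, 0,0,-10,0,0,0,1, 0,0,-10,0,0,0,1, 0,0,-10,0,0,0,1, 0,0,-10,0,0,0,1, 0,0,-7.4,0,0,0,1, 0,0,0,50,22,0,1, 0,0,0,50,22,0,1, 0,0,0,50,22,0,1, 0,0,0,50,22,0,1, 0,0,0,50,22,0,1, 0,0,0,50,22,0,1, 0,0,0,0,0,0,1, 0,0,0,0,0,0,1]'
python3 - <<'E'
from w import *
s=telemetry.get_state(); print(s['joints'].round(3),s['position'])
d=grab('wrist'); cv2.imwrite('pics/wrist2.png',d['frame'][...,::-1]); 
for c in('red','blue'): blobs(d,.035,c)
E
```

```text
time: 3.02
position: [0.5499, 0.0432, 0.2496]
tool_rot: [0.708, 0.706, -0.001, -0.0]
force: [0.2, -0.0, -0.1]
gripper_width: -0.0002
grasp_force: 0.0
[ 7.900e-02  2.230e-01 -1.670e-01  1.182e+00 -1.000e-03  1.652e+00] [0.54986473 0.04316183 0.2496315 ]
red [330. 139.] 248 [0.5629 0.0811 0.035 ] [0.02  0.015 0.   ] depth 0.328
red [356. 139.] 272 [0.5912 0.0817 0.035 ] [0.021 0.018 0.   ] depth 0.3277
red [333. 162.] 291 [0.5661 0.0563 0.035 ] [0.02  0.021 0.   ] depth 0.3346
red [358. 161.] 296 [0.5946 0.0566 0.035 ] [0.021 0.021 0.   ] depth 0.3344
red [296. 168.] 268 [0.5258 0.0493 0.035 ] [0.019 0.02  0.   ] depth 0.3365
red [332. 187.] 291 [0.5653 0.0279 0.035 ] [0.02  0.022 0.   ] depth 0.3422
red [358. 186.] 296 [0.5947 0.0282 0.035 ] [0.022 0.022 0.   ] depth 0.3421
blue [324.   7.] 206 [0.5563 0.2298 0.035 ] [0.021 0.016 0.   ] depth 0.2915
blue [350.   7.] 192 [0.5848 0.2305 0.035 ] [0.021 0.015 0.   ] depth 0.2909
```

View pics/wrist2.png

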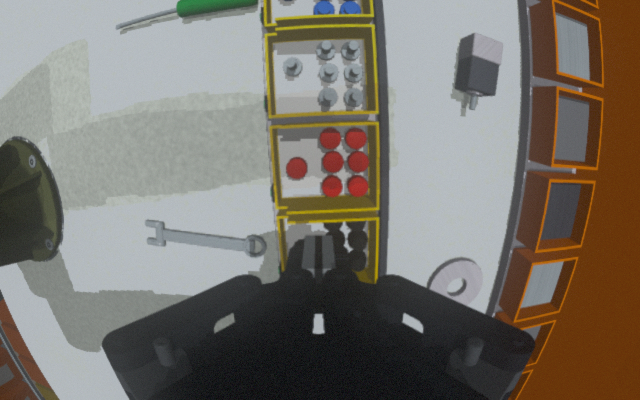

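The wrist view shows the red bin's mouth with corners at about (270,125), (380,122), (379,208) and (274,212). Next come steel and blue further up, with black below.

```bash
python3 - <<'E'
from w import *
d=dict(np.load('pics/wrist.npz'))
print(fray(d,[[380,122],[379,208],[375,28],[378,117]],.067).round(4)); print(fray(d,[[270,125],[274,212]],.048).round(4))
E
```

```text
[[0.6116 0.102  0.067 ]
 [0.614  0.0126 0.067 ]
 [0.6065 0.198  0.067 ]
 [0.6094 0.107  0.067 ]]
[[0.4996 0.0981 0.048 ]
 [0.5007 0.0021 0.048 ]]
```

```bash
python3 -m crank '[0,0,0,11,6,0,1, 0,0,0,0,0,34,1, 0,0,0,0,0,34,1, 0,0,0,0,0,34,1, 0,0,0,0,0,34,1, 0,0,0,0,0,0,1, 0,0,0,0,0,0,1, 0,0,0,0,0,0,1, 0,0,0,0,0,0,1, 0,0,0,0,0,0,1, 0,0,0,0,0,0,1, 0,0,0,0,0,0,1, 0,0,0,0,0,0,1, 0,0,0,0,0,0,1]'
python3 -m crank '[0,0,0,0,0,0,1, 0,0,0,0,0,0,1, 0,0,0,0,0,0,1, 0,0,0,0,0,0,1, 0,0,0,0,0,0,1, 0,0,0,0,0,0,1, 0,0,0,0,0,0,1, 0,0,0,0,0,0,1, 0,0,0,0,0,0,1, 0,0,0,0,0,0,1, 0,0,0,0,0,0,1, 0,0,0,0,0,0,1, 0,0,0,0,0,0,1, 0,0,0,0,0,0,1]'
```

```text
time: 4.82
position: [0.5561, 0.0557, 0.1139]
tool_rot: [0.707, 0.707, -0.0, -0.0]
force: [0.9, 0.2, -0.5]
gripper_width: 0.0002
grasp_force: 0.0
time: 6.58
position: [0.5561, 0.0557, 0.114]
tool_rot: [0.707, 0.707, 0.0, -0.0]
force: [1.0, 0.0, -0.9]
gripper_width: -0.0001
grasp_force: 0.0
```

Now up, over to blue (0.549, 0.254), down and hold.

```bash
python3 -m crank '[0,0,0,0,0,-45,1, 0,0,0,0,0,-45,1, 0,0,0,0,0,-46,1, 0,0,0,0,0,0,1, 0,0,0,50,-2,0,1, 0,0,0,50,-2,0,1, 0,0,0,50,-2,0,1, 0,0,0,49,-2,0,1, 0,0,0,0,0,0,1, 0,0,0,0,0,0,1, 0,0,0,0,0,0,1]'
python3 - <<'E'
from w import *
d=grab('wrist')
blobs(d,.035,'blue')
E
```

```text
time: 7.95
position: [0.5482, 0.2535, 0.2496]
tool_rot: [0.708, 0.706, -0.0, -0.0]
force: [0.3, -0.2, 0.0]
gripper_width: -0.0001
grasp_force: 0.0
blue [323. 149.] 209 [0.5541 0.2806 0.035 ] [0.02  0.016 0.   ] depth 0.3338
blue [348. 149.] 242 [0.5815 0.2813 0.035 ] [0.021 0.017 0.   ] depth 0.3345
blue [289. 169.] 286 [0.5161 0.2586 0.035 ] [0.02 0.02 0.  ] depth 0.3422
blue [326. 170.] 296 [0.5569 0.2578 0.035 ] [0.02  0.022 0.   ] depth 0.3426
blue [351. 170.] 302 [0.5845 0.2578 0.035 ] [0.021 0.022 0.   ] depth 0.3426
blue [325. 194.] 295 [0.5562 0.2299 0.035 ] [0.02  0.022 0.   ] depth 0.3502
blue [350. 193.] 299 [0.5849 0.2302 0.035 ] [0.022 0.022 0.   ] depth 0.3503
```

```bash
python3 -m crank '[0,0,0,0,0,34,1, 0,0,0,0,0,34,1, 0,0,0,0,0,34,1, 0,0,0,0,0,34,1, 0,0,0,0,0,0,1, 0,0,0,0,0,0,1, 0,0,0,0,0,0,1, 0,0,0,0,0,0,1, 0,0,0,0,0,0,1, 0,0,0,0,0,0,1, 0,0,0,0,0,0,1, 0,0,0,0,0,0,1, 0,0,0,0,0,0,1]'
python3 -m crank '[0,0,0,0,0,0,1, 0,0,0,0,0,0,1, 0,0,0,0,0,0,1, 0,0,0,0,0,0,1, 0,0,0,0,0,0,1, 0,0,0,0,0,0,1, 0,0,0,0,0,0,1, 0,0,0,0,0,0,1, 0,0,0,0,0,0,1, 0,0,0,0,0,0,1, 0,0,0,0,0,0,1, 0,0,0,0,0,0,1, 0,0,0,0,0,0,1, 0,0,0,0,0,0,1]'
python3 -m crank '[0,0,0,0,0,-45,1, 0,0,0,0,0,-45,1, 0,0,0,0,0,-46,1, 0,0,0,0,0,0,1, 0,0,0,-50,-8.5,0,1, 0,0,0,-50,-8.5,0,1, 0,0,0,-50,-8.5,0,1, 0,0,0,-50,-8.5,0,1, 0,0,0,-50,-8.5,0,1, 0,0,0,-50,-8.5,0,1, 0,0,0,-50,-8.5,0,1, 0,0,0,-50,-8.5,0,1, 0,0,0,-50,-8.5,0,1, 0,0,0,-51,-8.5,0,1, 0,0,0,0,0,0,1, 0,0,0,0,0,0,1, 0,0,0,0,0,0,1]'
python3 - <<'E'
from w import *
d=grab('wrist'); s=telemetry.get_state(); print(s['position'],s['joints'].round(2))
blobs(d,.064,'green'); blobs(d,.064,'red')
E
```

```text
time: 9.62
position: [0.5482, 0.2547, 0.1139]
tool_rot: [0.707, 0.707, -0.0, -0.0]
force: [0.1, -0.1, 0.2]
gripper_width: -0.0003
grasp_force: 0.0
time: 11.38
position: [0.5482, 0.2547, 0.114]
tool_rot: [0.707, 0.707, -0.0, -0.0]
force: [0.3, -0.2, 0.2]
gripper_width: -0.0006
grasp_force: 0.0
time: 13.5
position: [0.4629, -0.2451, 0.2497]
tool_rot: [0.707, 0.707, 0.0, -0.0]
force: [-0.2, 0.6, 0.2]
gripper_width: -0.0002
grasp_force: 0.0
[ 0.46305033 -0.24503128  0.24980738] [-0.49  0.17 -0.23  1.17  0.    1.08]
green [318. 182.] 659 [ 0.4633 -0.2482  0.064 ] [0.029 0.029 0.   ] depth 0.3143
red [513. 194.] 1059 [ 0.6969 -0.2599  0.064 ] [0.05  0.051 0.   ] depth 0.3089
red [298. 241.] 35 [ 0.4415 -0.3135  0.064 ] [0.011 0.007 0.   ] depth 0.3317
```

```bash
python3 -m crank '[0,0,0,-2.5,0,40,1, 0,0,0,0,0,40,1, 0,0,0,0,0,40,1, 0,0,0,0,0,30,1, 0,0,0,0,0,10,1, 0,0,0,0,0,0,1, 0,0,0,0,0,0,1]'
python3 -m crank '[0,0,0,0,0,2,1, 0,0,0,0,0,2,1, 0,0,0,0,0,2,1, 0,0,0,0,0,0,1, 0,0,0,0,0,0,1]'
```

```text
time: 14.42
position: [0.464, -0.249, 0.0914]
tool_rot: [0.707, 0.707, 0.0, 0.001]
force: [0.6, 0.2, -0.3]
gripper_width: 0.0
grasp_force: 0.0
time: 15.05
position: [0.4632, -0.2489, 0.0842]
tool_rot: [0.707, 0.707, 0.0, 0.0]
force: [0.1, -0.1, 1.6]
gripper_width: -0.0002
grasp_force: 1.1
```

```bash
python3 -m crank '[0,0,0,0,0,2,1, 0,0,0,0,0,2,1, 0,0,0,0,0,0,1, 0,0,0,0,0,0,1]'; python3 -m crank '[0,0,0,0,0,2,1, 0,0,0,0,0,0,1, 0,0,0,0,0,0,1]'; python3 -m crank '[0,0,0,0,0,1,1, 0,0,0,0,0,0,1, 0,0,0,0,0,0,1]'
```

```text
time: 15.55
position: [0.4632, -0.2489, 0.0802]
tool_rot: [0.707, 0.707, 0.0, 0.0]
force: [0.3, -0.8, 4.3]
gripper_width: -0.0
grasp_force: 2.3
time: 15.92
position: [0.4633, -0.249, 0.0795]
tool_rot: [0.707, 0.707, 0.0, 0.001]
force: [-3.3, 1.0, 17.5]
gripper_width: -0.0002
grasp_force: 8.7
time: 16.3
position: [0.4633, -0.249, 0.0794]
tool_rot: [0.707, 0.707, 0.0, 0.001]
force: [-5.4, 2.8, 25.9]
gripper_width: 0.0002
grasp_force: 12.8
```

The button is on its stop: TCP steady at 79.5 mm while the force climbed to 26 N. Release and rise clear.

```bash
python3 -m crank '[0,0,0,0,0,-3,1, 0,0,0,0,0,-5,1, 0,0,0,0,0,-10,1, 0,0,0,0,0,-40,1, 0,0,0,0,0,-50,1, 0,0,0,0,0,-50,1, 0,0,0,0,0,0,1, 0,0,0,0,0,0,1, 0,0,0,0,0,0,1]'
python3 - <<'E'
from w import *
d=grab('wrist'); cv2.imwrite('pics/wrist3.png',d['frame'][...,::-1]); blobs(d,.064,'green')
E
```

```text
time: 17.42
position: [0.4618, -0.2481, 0.2333]
tool_rot: [0.707, 0.707, -0.0, -0.002]
force: [-0.4, 0.6, -0.1]
gripper_width: -0.0003
grasp_force: 0.0
green [320. 183.] 736 [ 0.4634 -0.2482  0.064 ] [0.029 0.03  0.   ] depth 0.2978
```

View pics/wrist3.png

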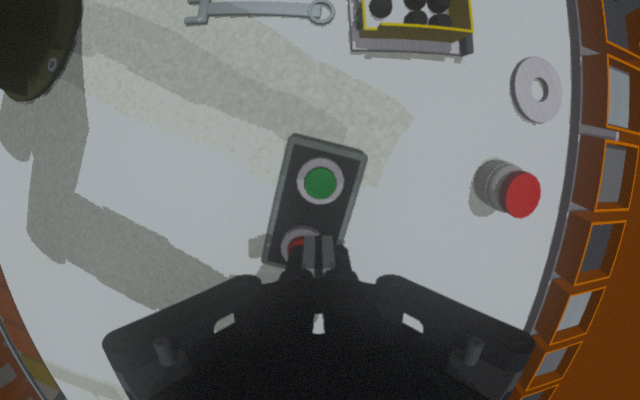

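The green button at (320,183) is up again, the tool is well clear above it, and everything in view lies undisturbed.

```bash
python3 -c "
from cell import job
print(job.finish_job())"
```

```text
the job is handed in; nothing more can be done
None
```

I held over the red bin and then the blue bin for more than two seconds each, pressed the green button to its stop and let it come back up. The job is handed in at about 17.5 s with the arm clear; the hand-in returned no verdict.

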